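Load the conditioning unit and hold its sprung lid at the vent mark

ROBOT

A 6-joint arm with a two-finger parallel gripper is mounted at the origin on the work surface. World frame = base frame: x ahead of the robot, y to its left, z up, the work surface at z = 0. Lengths are in mm, angles in rad, forces in N, time in s.
With the tool pointing down it reaches from about 300 to 775 mm from the base axis. Payload 14.6 kg.
Tool frame: the origin (TCP) lies on the front face of the gripper's body, between the roots of the fingers; the fingertips stand 73 mm ahead of it and the grasp point (between the pads) lies ahead of it (robot.grip_depth is the z of the grasp point in the tool frame, in mm); z points along the fingers, y is the direction in which the jaws open and shut (so a half turn about z gives the same grasp; the last joint's range is limited). The gripper opens to 85 mm and grips with 20 to 120 N. Pads are 22 mm wide; open, the fingers measure 114 mm over their backs; the gripper's body (76 mm by 85 mm) begins 54 mm behind the grasp point. The pads swing forward as they close: fully open they stand 13 mm farther back than shut.
Start: joints at [-0.067, 0.3, 1.521, -0, 1.321, -0.067], TCP at [549.991, -0.002, 303.881] pointing down, gripper open.
Joint ranges: [-3.03, 3.03], [-0.79, 2.21], [0.23, 2.52], [-1.04, 4.18], [0, 3.07], [-2.55, 2.55]. Speed limits (rad/s): [2.22, 2.22, 2.57, 3.14, 3.14, 3.14].

INTERFACE

Orientations are given as a unit quaternion [x, y, z, w].
In Python, from rig import robot, claw, kin, vision, order, monitor gives the robot as it stands. Calls block until the motion is done:
- robot.move_ptp(position, orientation): joint-space move of the TCP to a pose.
- robot.line_to(position, orientation=None, max_speed=150): straight line of the TCP; orientation=None keeps the orientation; max_speed is the mean speed in mm/s.
- robot.move_j(angles): joint-space move.
- claw.let_go() and claw.gripper_close(force=None): open the fingers fully, or close them until they stop; force is the grip in N (None keeps the last).
- robot.dwell(seconds).
- kin.solve_ik(position, orientation): joint angles nearest the present ones, or None.
- vision.snapshot(name): name is "scene" or "side" or "wrist"; returns a dict with "frame" (420x560x3 uint8, blue, green, red), "K" (3x3 intrinsics, pixels), "pose" (4x4, takes a point from camera to world coordinates). Camera axes: x right, y up, looking along -z (the intrinsics and any distortion apply to the point x, -y, -z); pixel columns grow to the right and rows downward; lengths in mm; the calibration is good to about 2 mm. The wrist camera is an equidistant fisheye: a pixel r from the principal point sees the ray r / f radians off the axis. A picture is of the moment at which its call begins. There is no depth.
A pose or a line that the arm cannot do raises robot.Unreachable and nothing moves.
- order.close_job(): hands the job in, once; it reports no verdict.
Readings, each from a call of its own:
- monitor.current_t(): time.
- monitor.current_qpos(): joint angles.
- monitor.current_dq(): joint speeds.
- monitor.current_joint_torque(): joint torques, N m.
- monitor.current_ee_pos(): TCP position.
- monitor.current_eef_rot(): TCP orientation.
- monitor.current_force(): force on the tool from outside, world axes, zero at the start.
- monitor.current_moment(): the same for the moment, N m.
- monitor.current_gripper_width(): opening from 0.0 (shut) to 1.0 (fully open).
Only numpy, scipy, OpenCV 4.12 (cv2) and the standard library are available. Lean on these libraries where they do the work, as an engineer would, in place of code of your own. Each camera call takes 0.05 s, during which the arm holds its last target.

TASK

Tip all four yellow rod pieces from the steel scoop into the open loading well of the lilac-grey conditioning unit and set the scoop back down upright on the table, clear of the unit. Then lift the unit's sprung white lid until its blue ball is level with the orange ball of the set arm, and finish while still holding the lid steady there, because it falls shut when let go. Do not move the orange arm or disturb the other things on the table.

Things in the scene. Friction and masses are not known exactly. Their poses are not given: they have to be found in the camera images.
- scoop_grip (a point): grasp point on the blue upright post of the steel scoop: on the post's axis, 80 mm above the scoop's underside. Axes: z up along the post, -x towards the scoop's open mouth, y across. The post is 16 mm (x) by 24 mm (y), 100 mm tall, at the end opposite the mouth
- scoop_lip (a point): middle of the scoop's mouth edge, where pieces leave: 98 mm from the post's axis along the scoop's -x and 8 mm above its underside; axes as the scoop's
- piece1_center (a point): centre of a yellow rod offcut, 18 mm across and 16 mm tall, 12 g, one of four that start standing loose in the scoop
- piece2_center (a point): centre of a yellow rod offcut, 18 mm across and 16 mm tall, 12 g, one of four that start standing loose in the scoop
- piece3_center (a point): centre of a yellow rod offcut, 18 mm across and 16 mm tall, 12 g, one of four that start standing loose in the scoop
- piece4_center (a point): centre of a yellow rod offcut, 18 mm across and 16 mm tall, 12 g, one of four that start standing loose in the scoop
- well (a point): centre of the floor of the loading well, the black-floored open pocket in the front of the lilac-grey unit: inside 90 mm (x) by 120 mm (y), floor 20 mm and rim 75 mm above the table; axes: the unit's, -x to its front, z up. Behind it (+x) rises the chamber, 117 mm tall with its lid from 55 mm on, and the lid's handle, 157 mm tall, 85 mm from the well's centre
- unit: the fixed conditioning unit, 290 mm (x) by 200 mm (y); origin on the table under the middle of it; -x is its front with the loading well, the lid is behind; well centre at x = -100 mm, lid hinge axis along y at x = 125 mm, 112 mm above the table
- lid_handle (a point): middle of the steel bar handle of the white lid: a round bar 10 mm thick, 84 mm long along the unit's y, its axis 40 mm above the lid plate's mid-plane (30 mm clear under the bar), 140 mm in front of the hinge when shut. Axes turn with the lid
- lid_hinge (a point): middle of the lid's hinge axis, which runs along the unit's y at the unit's rear (x), 112 mm above the table
- lid_tip (a point): blue ball on the lid's -y edge, 140 mm from the hinge axis: the lid's own pointer. Axes turn with the lid
- mark_tip (a point): orange ball at the end of the orange set arm beside the lid (-y side), 140 mm from the hinge axis, at the opening to be held. The stiff arm turns about the same axis as the lid but is not to be moved; blue and orange balls stand side by side (18 mm apart along y) when the lid is at the mark
- lid (a joint): lid opening, rad: 0 shut, grows as the front edge rises and swings back about the hinge; stop at 1.3. A spring and its weight pull it shut: at the handle, square to its arc, about 4 to 5 N to start it and 5 to 7 N at the mark (up to 15 N if pulled straight up); let go, it falls shut
- mark (a joint): opening shown by the orange arm, in the lid's own measure, rad (0.45 to 0.8): the lid is at the mark when joint lid equals it
- jar: amber jar with black cap, 56 mm across, 80 mm tall; bystander, origin at its underside, not to be disturbed
- wash_bottle: white bottle with blue cap, 60 mm across, 150 mm tall; bystander, origin at its underside, not to be disturbed
- weight: brass calibration weight, 40 mm across, 58 mm tall; bystander, origin at its underside, not to be disturbed
- collar: steel collar, 48 mm across, 20 mm tall; bystander, origin at its underside, not to be disturbed
- scoop: the whole steel scoop, 0.15 to 0.24 kg: an open tray about 86 x 56 mm with walls 34 mm high and a floor plate that runs on 25 mm behind the post axis, standing on the table with four loose pieces in it; origin at its underside, 37 mm from the post's axis towards the mouth. Flat floor, small up-ramp at the mouth; the slippery pieces slide out once the mouth is tipped down about 45 to 55 degrees
There are look-alikes about, which are no part of the job. Of the things that look like the scoop, take the one that is farthest from the robot's base at the start.

How it is judged (in metres and radians):
On the way, in this order (a step that is already met when the one before it is completed fails the run):
1. all four pieces lie in the loading well (x of piece1_center in the frame of well between -0.046 and 0.046 m and y of piece1_center in the frame of well between -0.061 and 0.061 m and z of piece1_center in the frame of well between -0.005 and 0.05 m and x of piece2_center in the frame of well between -0.046 and 0.046 m and y of piece2_center in the frame of well between -0.061 and 0.061 m and z of piece2_center in the frame of well between -0.005 and 0.05 m and x of piece3_center in the frame of well between -0.046 and 0.046 m and y of piece3_center in the frame of well between -0.061 and 0.061 m and z of piece3_center in the frame of well between -0.005 and 0.05 m and x of piece4_center in the frame of well between -0.046 and 0.046 m and y of piece4_center in the frame of well between -0.061 and 0.061 m and z of piece4_center in the frame of well between -0.005 and 0.05 m), for 0.2 s.
2. the scoop stands upright on the table, let go (height (world z) of scoop_grip between 0.07 and 0.09 m and angle between scoop_grip's own z axis and vertical below 0.15 rad and contact force between the fingers and scoop below 0.1 N and contact force between scoop and unit below 0.1 N), for 0.2 s.
3. the lid is held at the orange mark (angle between the x axis of lid_tip and the x axis of mark_tip, either way round below 0.08 rad and velocity of joint lid between -0.1 and 0.1 rad/s and contact force between the fingers and lid above 1.5 N and contact force between scoop and lid below 0.1 N), for 0.3 s.
At the end, for the whole second after the job is handed in: The robot's fingers hold the lid (over 1.5 N) within 0.08 rad of the orange arm and steady (under 0.1 rad/s), nothing else propping it; all four pieces lie in the loading well; the scoop stands upright (within 0.15 rad) on the table, not touched by the fingers or leaning on the unit (all of step 1 and all of step 2 and all of step 3); the arm keeps its last pose, push and grip.
It fails at once if a bystander was moved more than 30 mm (distance of any of jar, wash_bottle, weight, collar from where it was at the start of the episode above 0.03 m).
It fails at once if the orange arm was moved (distance of mark_tip from where it was at the start of the episode above 0.012 m).
It also fails if it takes over 72 s, if anything falls off the work surface, if the arm or the gripper's body presses on something with over 40 N, if the wrist force passes 120 N, or if a joint passes its speed limit or range.

## Working session

There is one attempt and no reset: what is moved stays moved. The work goes in short steps, each a Python script; the robot and the scene stay as the last script left them, time stands still between calls to the robot, and variables do not carry over. Pictures are saved under pics/ and viewed, and the job is handed in when it is done.

```bash
ls; mkdir -p pics; python3 - <<'E'
from rig import robot, claw, kin, vision, order, monitor
import cv2
for n in ("scene","side","wrist"):
    s=vision.snapshot(n); cv2.imwrite(f"pics/{n}0.png",s["frame"]); print(n,s["K"],s["pose"].round(3), [k for k in s])
print(robot.grip_depth, monitor.current_t(), monitor.current_eef_rot(), monitor.current_gripper_width())
E
```

```text
pics
scene [[487.55455756   0.         275.65402626]
 [  0.         487.55455756 205.59123605]
 [  0.           0.           1.        ]] [[-6.41000e-01 -4.13000e-01  6.47000e-01  1.43100e+03]
 [ 7.67000e-01 -3.34000e-01  5.47000e-01  8.34724e+02]
 [-1.00000e-02  8.47000e-01  5.31000e-01  8.86561e+02]
 [ 0.00000e+00  0.00000e+00  0.00000e+00  1.00000e+00]] ['frame', 'K', 'pose']
side [[406.74536523   0.         275.92820936]
 [  0.         406.74536523 208.1622213 ]
 [  0.           0.           1.        ]] [[ 9.16000e-01  2.24000e-01 -3.33000e-01  1.76636e+02]
 [-4.01000e-01  5.23000e-01 -7.52000e-01 -6.82493e+02]
 [ 6.00000e-03  8.23000e-01  5.69000e-01  6.72245e+02]
 [ 0.00000e+00  0.00000e+00  0.00000e+00  1.00000e+00]] ['frame', 'K', 'pose']
wrist [[325.1922621    0.         280.14011991]
 [  0.         325.1922621  206.99943815]
 [  0.           0.           1.        ]] [[ 1.00000e+00 -1.00000e-03  2.00000e-03  5.48643e+02]
 [ 0.00000e+00  9.61000e-01  2.76000e-01  7.07690e+01]
 [-2.00000e-03 -2.76000e-01  9.61000e-01  3.71707e+02]
 [ 0.00000e+00  0.00000e+00  0.00000e+00  1.00000e+00]] ['frame', 'K', 'pose']
53.900000000000006 0.15 [ 7.07117450e-01  7.07095997e-01 -2.55673480e-04 -3.11820959e-04] 0.9982501931462736
```

View pics/scene0.png

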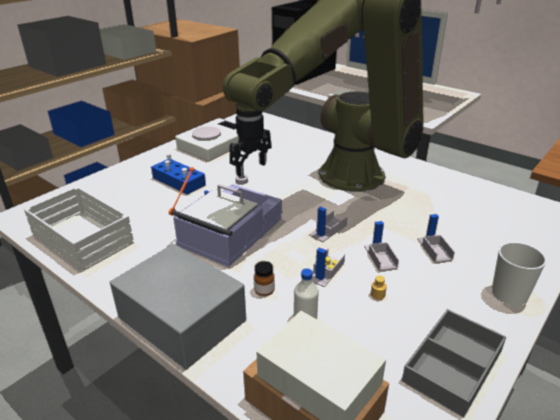

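View pics/side0.png

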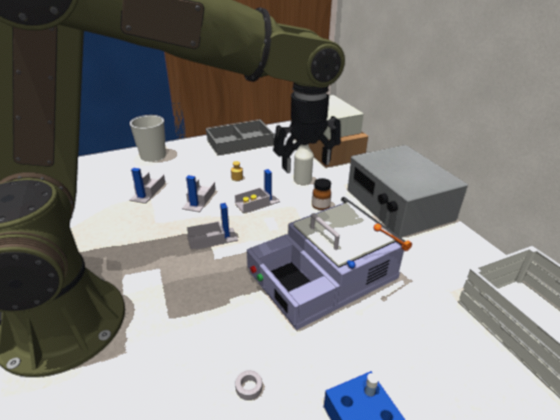

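View pics/wrist0.png

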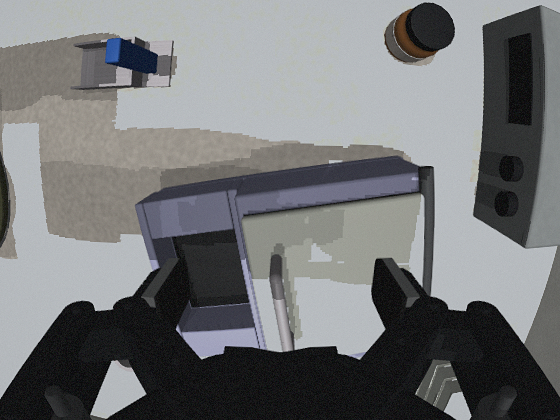

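```bash
cat > h.py <<'E'
import numpy as np, cv2
from rig import robot, claw, kin, vision, order, monitor
from scipy.spatial.transform import Rotation as R
def ray(s,u,v,fish=False):
    K=s["K"];P=s["pose"]
    x=(u-K[0,2])/K[0,0];y=(v-K[1,2])/K[1,1]
    if fish:
        r=np.hypot(x,y); k=np.sin(r)/max(r,1e-9); d=np.array([x*k,-y*k,-np.cos(r)])
    else: d=np.array([x,-y,-1.])
    d=P[:3,:3]@d
    return P[:3,3],d/np.linalg.norm(d)
def onz(s,u,v,z,fish=False):
    o,d=ray(s,u,v,fish); return o+d*(z-o[2])/d[2]
def cross(*rays):
    A=np.zeros((3,3));b=np.zeros(3)
    for o,d in rays:
        M=np.eye(3)-np.outer(d,d);A+=M;b+=M@o
    p=np.linalg.solve(A,b)
    return p,[np.linalg.norm((np.eye(3)-np.outer(d,d))@(p-o)) for o,d in rays]
def proj(s,p,fish=False):
    P=s["pose"];K=s["K"];c=P[:3,:3].T@(np.asarray(p,float)-P[:3,3]);x,y,z=c[0],-c[1],-c[2]
    if fish:
        r=np.hypot(x,y);t=np.arctan2(r,z);x,y=x/r*t,y/r*t
    else: x,y=x/z,y/z
    return np.array([K[0,0]*x+K[0,2],K[1,1]*y+K[1,2]])
def snap(n,tag):
    s=vision.snapshot(n);cv2.imwrite(f"pics/{n}_{tag}.png",s["frame"]);np.savez(f"pics/{n}_{tag}.npz",**s);return s
def load(n,tag):
    return dict(np.load(f"pics/{n}_{tag}.npz"))
def crop(s,x0,y0,x1,y1,k,name):
    cv2.imwrite(f"pics/{name}.png",cv2.resize(s["frame"][y0:y1,x0:x1],None,fx=k,fy=k,interpolation=cv2.INTER_CUBIC))
E
python3 - <<'E'
from h import *
a=snap("scene","1");b=snap("side","1");w=snap("wrist","1")
crop(a,160,150,350,300,4,"c_scene");crop(b,230,160,420,325,4*0.9,"c_side")
for n,s in(("scene",a),("side",b)):
    hsv=cv2.cvtColor(s["frame"],cv2.COLOR_BGR2HSV)
    for nm,lo,hi in(("blue",(105,150,60),(125,255,255)),("yellow",(22,130,120),(35,255,255)),("orange",(3,170,120),(15,255,255))):
        m=cv2.inRange(hsv,lo,hi);k,l,st,c=cv2.connectedComponentsWithStats(m)
        for i in range(1,k):
            if 5<st[i,4]<3000: print(n,nm,st[i],c[i].round(1))
E
```

```text
scene blue [423  17  16  59 691] [428.8  42.6]
scene blue [351  31  15  32 339] [357.8  48.9]
scene blue [  49  102   65   44 2004] [ 81.2 123. ]
scene blue [152 160  37  30 592] [169.3 173.7]
scene blue [ 65 163  40  20 297] [ 83. 172.]
scene blue [184 170  21  24 289] [194.6 181.6]
scene blue [318 207   7  29 177] [321.2 221.4]
scene blue [428 215  10  20 130] [432.3 224.4]
scene blue [374 222   9  21 131] [378.1 231.6]
scene blue [316 249  10  30 225] [320.2 263.5]
scene blue [302 269  10  11  86] [306.5 273.7]
scene yellow [326 257   4   7  23] [327.3 260. ]
scene yellow [329 261   8   7  23] [332.1 264.1]
scene yellow [377 276   7   7  36] [379.8 279.1]
scene yellow [378 287   4   4  10] [379.3 288.7]
scene orange [190 168   3   3   7] [191.3 169. ]
scene orange [180 182   6  11  19] [182.8 186.8]
scene orange [170 208   4   6   9] [170.9 210.3]
side blue [132 169  13  28 199] [138.3 182.5]
side blue [265 170   6  24 117] [267.8 180.7]
side blue [187 176  11  29 206] [192.  190.2]
side blue [221 204   8  33 141] [224.6 219.1]
side blue [348 261   7   7  41] [351.  263.8]
side blue [ 325  373   79   47 2296] [359.4 402.4]
side yellow [234 162   5   3  14] [235.9 162.9]
side yellow [232 169   9   4  28] [235.5 170.4]
side yellow [251 195   5   4  19] [252.9 196.4]
side yellow [243 197   6   5  24] [245.3 198.9]
side orange [315 192  12   4  24] [320.4 193.8]
side orange [375 224   6   6  33] [377.5 226.7]
side orange [391 235  20  15  68] [403.3 243.1]
```

View pics/c_scene.png

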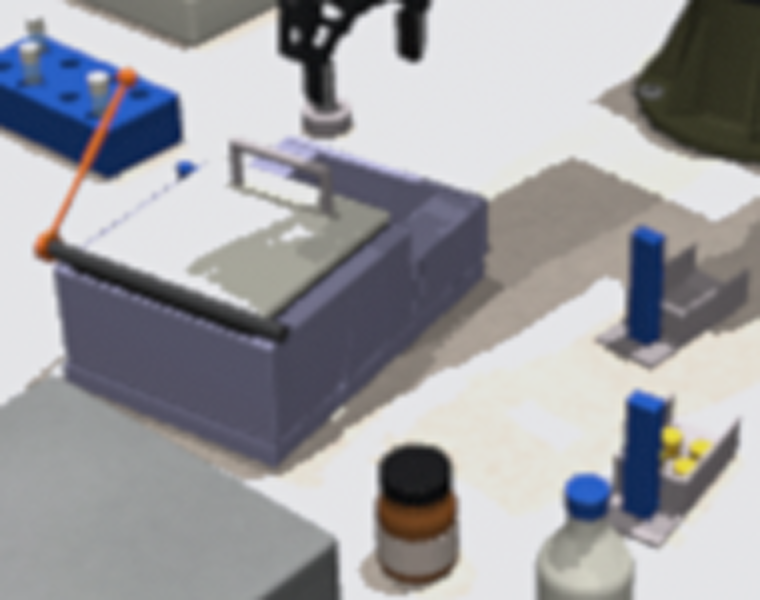

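View pics/c_side.png

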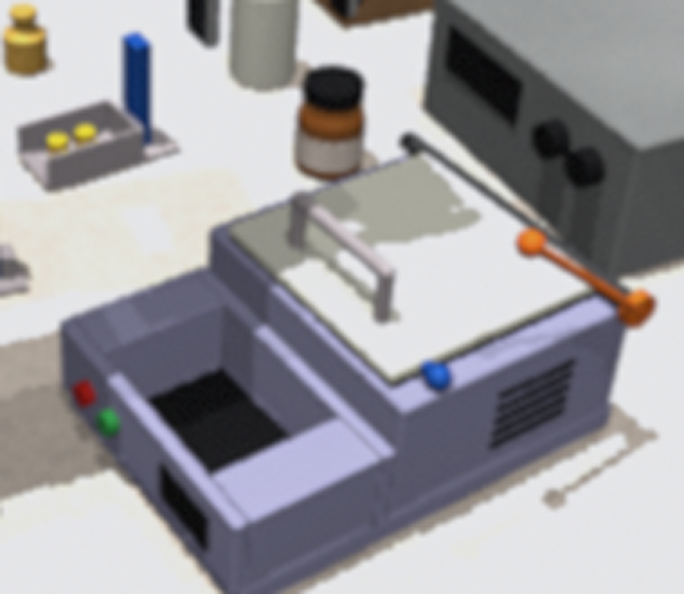

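```bash
python3 - <<'E'
from h import *
a=load("scene","1");b=load("side","1");w=load("wrist","1")
S=lambda x,y:ray(a,160+x/4,150+y/4)
D=lambda x,y:ray(b,230+x/3.6,160+y/3.6)
for nm,p,q in (("mark",S(127,76),D(531,242)),("hub",S(45,245),D(634,306)),("tip",S(185,168),D(436,376)),
 ("hA",S(328,174),D(300,202)),("hB",S(237,147),D(390,278)),("posttop",S(646,401),D(136,41)),
 ("pipe near",S(280,330),D(410,143)),("posttop2",S(648,236),ray(b,224,205.5))):
    P,e=cross(p,q);print(nm,P.round(1),np.round(e,1))
# other scoops: post tops at z=100(+?)
for u,v in((432,216),(378,223),(321,208),(320.5,250.5)): print("scene",onz(a,u,v,100).round(1),np.linalg.norm(onz(a,u,v,100)[:2]).round(0))
for u,v in((138,170),(191,177),(224,205),(268,171)): print("side",onz(b,u,v,100).round(1))
def Dz(x,y,z):return onz(b,230+x/3.6,160+y/3.6,z).round(1)
# rim: outer front corners & inner
print("rim FL",Dz(67,325,75),"FR",Dz(238,524,75),"BR",Dz(388,455,75),"BL",Dz(217,265,75))
print("in rim", Dz(115,380,75),Dz(215,475,75),Dz(340,425,75),Dz(225,305,75))
print("floor",Dz(152,402,20),Dz(225,372,20),Dz(285,437,20),Dz(210,468,20))
print("base far scene",onz(a,160+277/4,150+462/4,0),onz(a,160+68/4,150+378/4,0), "side", Dz(238,592,0),Dz(607,422,0))
E
```

```text
mark [ 601.1 -197.4  204.7] [1. 1.]
hub [ 705.8 -180.4  113.1] [1.3 1.3]
tip [ 563.6 -184.5  112.3] [0.2 0.2]
hA [545.2 -48.2 148.5] [2.2 2.2]
hB [ 558.  -132.5  147. ] [2.9 2.9]
posttop [565.5 258.5  97.1] [1.1 1.1]
pipe near [674.9  27.1 111.9] [1.4 1.4]
posttop2 [397.7 141.6  97.2] [0.9 0.9]
scene [229.3 415.5 100. ] 475.0
scene [360.4 311.8 100. ] 477.0
scene [397.5 138.6 100. ] 421.0
scene [569.9 259.4 100. ] 626.0
side [226.6 405.  100. ]
side [355.8 306.9 100. ]
side [397.8 138.5 100. ]
side [565.5 254.3 100. ]
rim FL [403.1 -20.4  75. ] FR [ 430.  -208.5   75. ] BR [ 529.6 -196.4   75. ] BL [514.9  -2.7  75. ]
in rim [411.8 -78.7  75. ] [ 433.8 -171.7   75. ] [ 516.4 -164.9   75. ] [502.  -41.8  75. ]
floor [447.5 -51.5  20. ] [502.5 -44.5  20. ] [ 511.1 -112.9   20. ] [ 457.2 -118.2   20. ]
base far scene [6.83082428e+02 2.47642438e+01 1.13686838e-13] [ 7.11756957e+02 -1.69741717e+02 -1.13686838e-13] side [ 439.5 -194.7    0. ] [ 719.9 -166.2    0. ]
```

```bash
python3 - <<'E'
from h import *
a=load("scene","1");b=load("side","1");w=load("wrist","1")
S=lambda x,y,z:onz(a,160+x/4,150+y/4,z).round(1)
D=lambda x,y,z:onz(b,230+x/3.6,160+y/3.6,z).round(1)
print("pieces side(top z~18)",D(57,141,18),D(84,132,18)," scene",S(672,440,18),S(700,448,18),S(684,465,18))
print("post base side",D(148,140,2),"scoop mouth low corner",D(48,188,0),"rear floor",D(178,150,0),D(140,157,0))
print("scene rear plate",S(657,546,0),S(610,520,0),"mouth top corner", S(740,420,34))
print("jar cap",D(333,85,80),S(415,465,80),"bottle",onz(b,303,150,150),onz(a,306.5,273,150),"weight",D(24,15,58),onz(a,379.5,279,58),"collar",onz(b,248.5,383,20))
crop(w,60,20,560,360,1.6,"c_w")
E
```

```text
pieces side(top z~18) [497.2 260.1  18. ] [522.2 264.   18. ]  scene [502.9 241.7  18. ] [497.8 262.2  18. ] [520.6 264.2  18. ]
post base side [575.2 254.8   2. ] scoop mouth low corner [476.1 225.    0. ] rear floor [593.3 234.    0. ] [560.4 236.9   0. ]
scene rear plate [584.5 287.    0. ] [583.  246.7   0. ] mouth top corner [471. 277.  34.]
jar cap [692.2 160.8  80. ] [696.  169.6  80. ] bottle [670.06913895 245.2054317  150.        ] [715.40849274 320.75299613 150.        ] weight [520.2 401.8  58. ] [526.42691853 416.16789537  58.        ] collar [ 300.18502296 -290.31430336   20.        ]
```

View pics/c_w.png

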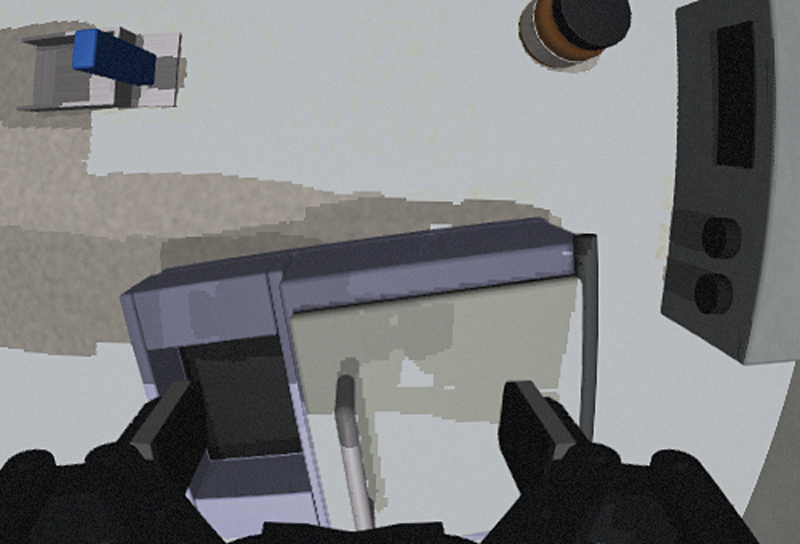

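```bash
cat >> h.py <<'E'
YAW=0.149; UO=np.array([566.,-89.,0.])
ux=np.array([np.cos(YAW),np.sin(YAW),0]);uy=np.array([-np.sin(YAW),np.cos(YAW),0]);Z=np.array([0,0,1.])
def U(x,y,z): return UO+x*ux+y*uy+z*Z
GD=53.9
# tool rotation when gripping scoop whose rotation is Rs: tool z=-scoop z, tool y=±scoop x
def tool_from_scoop(Rs,f):
    zt=-Rs[:,2]; yt=f*Rs[:,0]; xt=np.cross(yt,zt); return np.stack([xt,yt,zt],1)
def scoop_rot(d,th):
    d=np.asarray(d);b=-d
    X=np.cos(th)*b+np.sin(th)*Z; Zs=np.cos(th)*Z+np.sin(th)*d
    return np.stack([X,np.cross(Zs,X),Zs],1)
def tcp_from_lip(lip,Rs,f,gz=80.):
    g=lip+98*Rs[:,0]+(gz-8)*Rs[:,2]
    Rt=tool_from_scoop(Rs,f); return g-GD*Rt[:,2], R.from_matrix(Rt).as_quat()
def lid_pose(phi,f,hinge_x=125.,lean=None,gr=0.):
    up=np.sin(phi)*ux+np.cos(phi)*Z; fw=-np.cos(phi)*ux+np.sin(phi)*Z
    p=U(hinge_x,0,112)+140*fw+40*up
    l=phi if lean is None else lean
    upt=np.sin(l)*ux+np.cos(l)*Z; bk=np.cos(l)*ux-np.sin(l)*Z
    zt=-upt; yt=f*bk; xt=np.cross(yt,zt); Rt=np.stack([xt,yt,zt],1)
    return p-(GD+gr)*zt, R.from_matrix(Rt).as_quat()
E
python3 - <<'E'
from h import *
q=monitor.current_qpos();print(q)
for f in(1,-1):
  for nm,d in(("-y",-uy),("diag",(-uy+ux)/2**.5),("+x",ux),("+y",uy),("diag2",(-uy*1.73+ux)/2)):
    print(f,nm,end=" ")
    for th in(0,.3,.6,.9,1.1,1.2):
        p,o=tcp_from_lip(U(-100,0,95)-25*np.array(d),scoop_rot(d,th),f)
        r=kin.solve_ik(p,o);print(th,None if r is None else np.round(r,2),end=" ")
    print()
  for ph in(0,.2,.4,.6,.72,.8):
    r=kin.solve_ik(*lid_pose(ph,f)); r2=kin.solve_ik(*lid_pose(ph,f,lean=ph/2)); print("lid",f,ph,r is not None and np.round(r,2),r2 is not None and np.round(r2,2))
E
```

```text
[-6.66093321e-02  3.00132768e-01  1.52116786e+00 -4.77247377e-05
  1.32067348e+00 -6.66345738e-02]
1 -y 0 [-0.04  0.17  1.89 -0.    1.08 -1.76] 0.3 [-0.24  0.19  1.82  0.29  1.26 -2.06] 0.6 [-0.41  0.28  1.74  0.5   1.48 -2.27] 0.9 [-0.54  0.42  1.65  0.66  1.71 -2.39] 1.1 [-0.6   0.54  1.58  0.75  1.86 -2.43] 1.2 [-0.63  0.6   1.55  0.79  1.93 -2.45] 
1 diag 0 None 0.3 None 0.6 None 0.9 None 1.1 None 1.2 None 
1 +x 0 [-0.44 -0.02  2.09 -0.    1.07  2.55] 0.3 None 0.6 None 0.9 None 1.1 None 1.2 None 
1 +y 0 [-0.5   0.35  1.66 -0.    1.13  0.92] 0.3 [-0.35  0.24  1.77 -0.31  1.01  1.22] 0.6 [-0.17  0.19  1.86 -0.69  1.    1.6 ] 0.9 [ 0.01  0.22  1.93 -1.03  1.13  1.98] 1.1 None 1.2 None 
1 diag2 0 [-0.11  0.04  2.04 -0.    1.07 -2.36] 0.3 None 0.6 None 0.9 None 1.1 None 1.2 None 
lid 1 0 [-0.23  0.42  1.6  -0.    1.12 -0.38] [-0.23  0.42  1.6  -0.    1.12 -0.38]
lid 1 0.2 [-0.2   0.5   1.42 -0.07  1.41 -0.33] [-0.21  0.45  1.48 -0.04  1.3  -0.35]
lid 1 0.4 [-0.17  0.62  1.21 -0.12  1.69 -0.31] [-0.19  0.51  1.34 -0.07  1.47 -0.32]
lid 1 0.6 [-0.14  0.76  0.98 -0.18  1.97 -0.31] [-0.17
[... 865 characters left out ...]
56  1.43 -0.29  2.   -0.34] 1.1 [-0.17  0.71  1.3  -0.35  2.19 -0.35] 1.2 [-0.16  0.78  1.23 -0.38  2.28 -0.37] 
-1 +y 0 [-0.5   0.35  1.66 -0.    1.13 -2.22] 0.3 [-0.35  0.24  1.77 -0.31  1.01 -1.92] 0.6 [-0.17  0.19  1.86 -0.69  1.   -1.54] 0.9 [ 0.01  0.22  1.93 -1.03  1.13 -1.17] 1.1 None 1.2 None 
-1 diag2 0 [-0.11  0.04  2.04 -0.    1.07  0.78] 0.3 [-0.26  0.16  1.86  0.18  1.37  0.58] 0.6 [-0.36  0.33  1.67  0.29  1.66  0.48] 0.9 [-0.43  0.53  1.49  0.38  1.94  0.45] 1.1 [-0.47  0.66  1.38  0.45  2.12  0.45] 1.2 [-0.48  0.73  1.32  0.48  2.2   0.46] 
lid -1 0 False False
lid -1 0.2 False False
lid -1 0.4 False False
lid -1 0.6 False False
lid -1 0.72 False False
lid -1 0.8 False False
```

```bash
python3 - <<'E'
from h import *
b=load("side","1")
print("bottle base",onz(b,303,184,0))
q0=R.from_matrix(np.array([[0,1,0],[1,0,0],[0,0,-1.]])).as_quat()
robot.move_ptp([560,240,300],q0)
for n in("scene","side","wrist"): s=snap(n,"2")
crop(s,0,0,560,420,1.4,"c_w2")
print(monitor.current_t(),monitor.current_qpos().round(2))
E
```

```text
bottle base [703.47630345 296.99399035   0.        ]
1.4 [ 0.34  0.44  1.35 -0.    1.36  0.34]
```

View pics/c_w2.png

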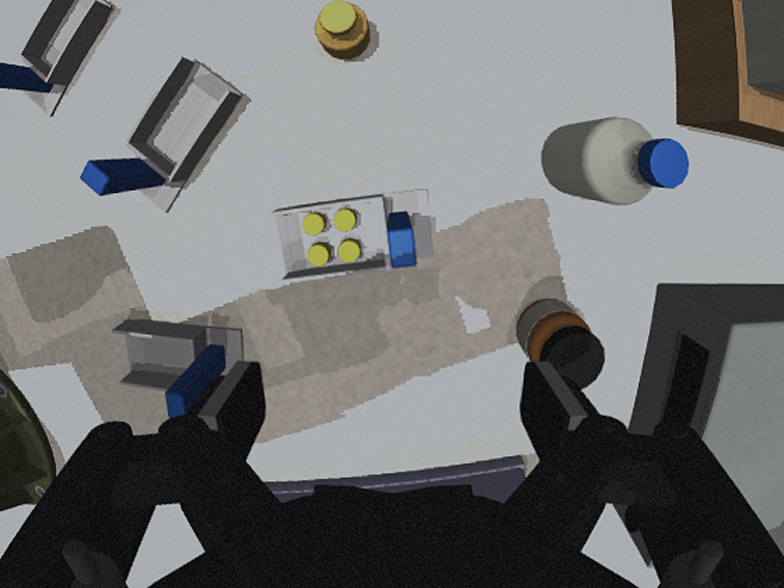

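View pics/side_2.png

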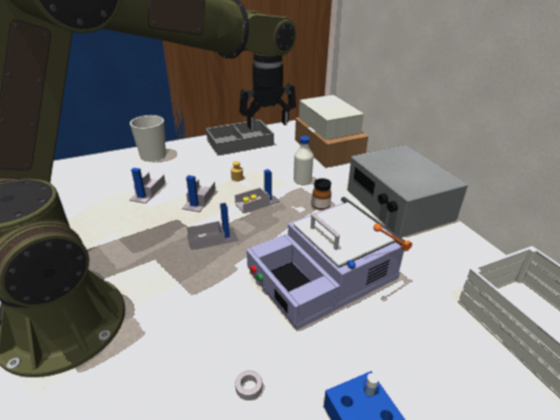

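```bash
python3 - <<'E'
from h import *
w=load("wrist","2");a=load("scene","2");b=load("side","2")
W=lambda x,y,z:onz(w,x/1.4,y/1.4,z,True)
ps=[W(*c,18) for c in((314,224),(345,220),(318,254),(349,250))]
for p in ps:print(p.round(1))
print("post",W(402,247,100).round(1))
print("rear corners",W(428,190,2).round(1),W(434,264,2).round(1),"mouth walls top",W(274,211,34).round(1),W(286,277,34).round(1))
hsv=cv2.cvtColor(w["frame"],cv2.COLOR_BGR2HSV);m=cv2.inRange(hsv,(105,150,90),(125,255,255));k,l,st,c=cv2.connectedComponentsWithStats(m)
for i in range(1,k):
    if st[i,4]>40 and 260<c[i][0]<310: 
        print(st[i],c[i]); r=cv2.minAreaRect(np.argwhere(l==i)[:,::-1].astype(np.float32));print(r)
crop(w,180,120,330,210,5,"c_w2z")
crop(a,160,150,350,300,4,"c_scene2");crop(b,230,160,420,325,4,"c_side2")
E
```

```text
[497.8 262.1  18. ]
[522.3 264.9  18. ]
[500.1 238.1  18. ]
[524.9 241.1  18. ]
post [564.9 258.8 100. ]
rear corners [587.7 287.1   2. ] [593.4 226.1   2. ] mouth walls top [470.1 274.9  34. ] [476.8 223.5  34. ]
[277 163  20  28 459] [286.59259259 176.38562092]
((286.62310791015625, 176.484619140625), (26.419397354125977, 17.4888973236084), 82.87498474121094)
```

View pics/c_w2z.png

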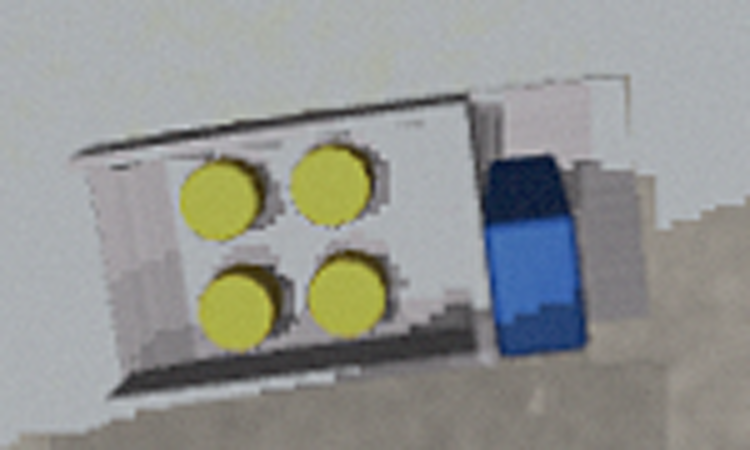

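View pics/c_side2.png

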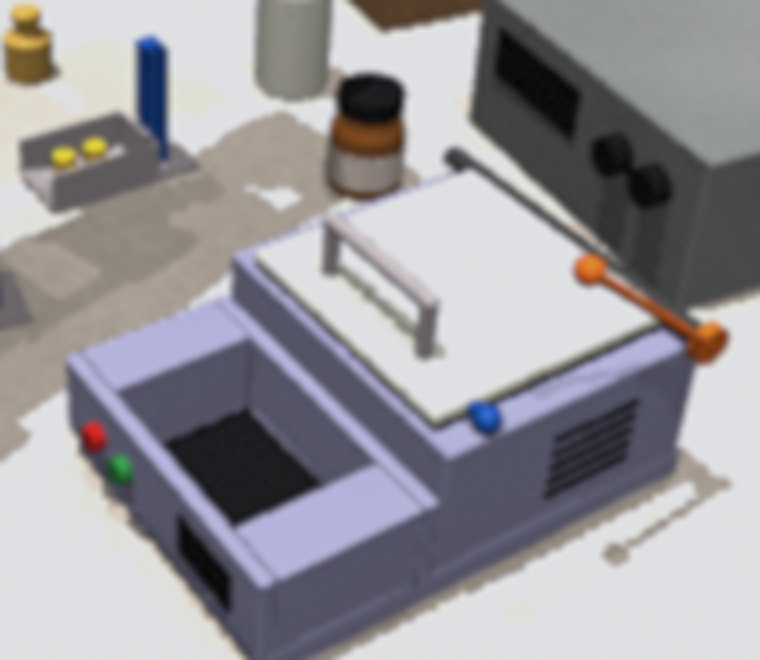

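View pics/c_scene2.png

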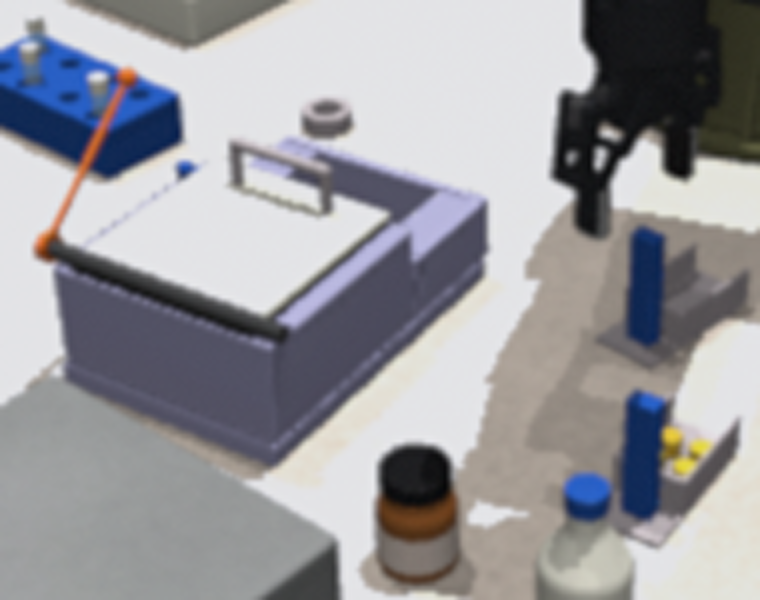

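```bash
python3 - <<'E'
from h import *
b=load("side","2");a=load("scene","2")
D=lambda x,y,z:onz(b,230+x/4,160+y/4,z)
S=lambda x,y,z:onz(a,160+x/4,150+y/4,z)
def un(p): d=p-UO; return np.array([d@ux,d@uy,p[2]]).round(1)
for nm,p in dict(inFL=D(118,388,75),inFR=D(235,525,75),inBR=D(375,465,75),inBL=D(250,340,75),fBL=D(248,412,20),fBR=D(318,485,20),oFL=D(68,357,75),oFR=D(268,585,75),
  lidFL=D(257,258,115),lidFR=D(437,425,115),sc_oFL=S(487,200,75), sc_lidF=S(389,213,115),sc_baseR=S(275,465,0)).items(): print(nm,p.round(1),un(p))
r=lambda s,x,y,o:ray(s,o[0]+x/4,o[1]+y/4)
for nm,s,d in(("mark",(127,76),(590,269)),("hub",(45,245),(706,340)),("tip",(185,169),(485,417)),("hA",(326,175),(332,222)),("hB",(237,146),(432,303)),("hinge pipe",(282,332),(457,158))):
    p,e=cross(r(a,*s,(160,150)),r(b,*d,(230,160)));print(nm,p.round(1),un(p),np.round(e,1))
E
```

```text
inFL [417.2 -51.1  75. ] [-141.5   59.6   75. ]
inFR [ 432.8 -169.2   75. ] [-143.6  -59.5   75. ]
inBR [ 517.7 -159.7   75. ] [-58.2 -62.7  75. ]
inBL [501.6 -42.7  75. ] [-56.8  55.4  75. ]
fBL [501.9 -43.   20. ] [-56.5  55.   20. ]
fBR [ 512.  -112.8   20. ] [-56.9 -15.5  20. ]
oFL [401.  -15.6  75. ] [-152.3   97.    75. ]
oFR [ 430.8 -210.8   75. ] [-151.8 -100.4   75. ]
lidFL [514.9 -21.5 115. ] [-40.6  74.3 115. ]
lidFR [ 537.2 -182.1  115. ] [-42.3 -87.8 115. ]
sc_oFL [404.5  -8.4  75. ] [-147.8  103.7   75. ]
sc_lidF [515.9 -12.2 115. ] [-38.2  83.4 115. ]
sc_baseR [686.4  26.    0. ] [136.2  95.9   0. ]
mark [ 601.1 -197.5  204.7] [  18.6 -112.5  204.7] [1. 1.]
hub [ 706.1 -180.6  113.2] [ 125.  -111.4  113.2] [0.9 0.9]
tip [ 564.4 -183.8  112. ] [-15.7 -93.5 112. ] [0.2 0.2]
hA [546.3 -47.5 148.8] [-13.4  44.  148.8] [0.8 0.8]
hB [ 558.8 -130.6  149. ] [-13.3 -40.1 149. ] [2.3 2.3]
hinge pipe [676.   28.9 111.4] [126.3 100.3 111.4] [2.3 2.3]
```

```bash
cat >> h.py <<'E'
SY=0.107; PX=np.array([565.2,258.5])
E
python3 - <<'E'
from h import *
d0=-np.array([np.cos(SY),np.sin(SY),0])
o=R.from_matrix(tool_from_scoop(scoop_rot(d0,0),1)).as_quat()
robot.line_to([*PX,220],o,150)
robot.line_to([*PX,80+GD],o,100)
f0=monitor.current_force()
claw.gripper_close(40)
print(monitor.current_gripper_width(),monitor.current_force()-f0,monitor.current_ee_pos())
robot.line_to([*PX,80+GD+25],o,60)
robot.dwell(.2)
print(monitor.current_force()-f0,monitor.current_moment(),monitor.current_t())
for n in("scene","side","wrist"): s=snap(n,"3")
A=load("side","3")["frame"][120:260,190:350];B=load("scene","3")["frame"][190:330,250:410]
cv2.imwrite("pics/c3.png",cv2.resize(np.hstack([A,B]),None,fx=2.4,fy=2.4))
E
```

```text
0.18595547491677528 [1.22830949 0.27357824 1.21743425] [565.28994912 258.53785939 134.09227034]
[ 2.14566911  0.62526302 -2.9026924 ] [ 0.07328544 -0.05246816  0.01917663] 4.5083
```

View pics/c3.png

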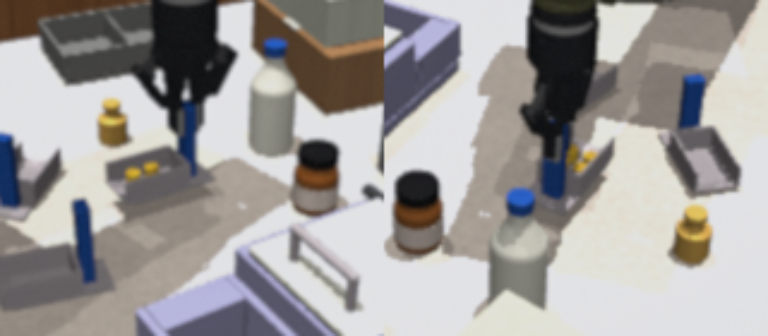

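View pics/wrist_3.png

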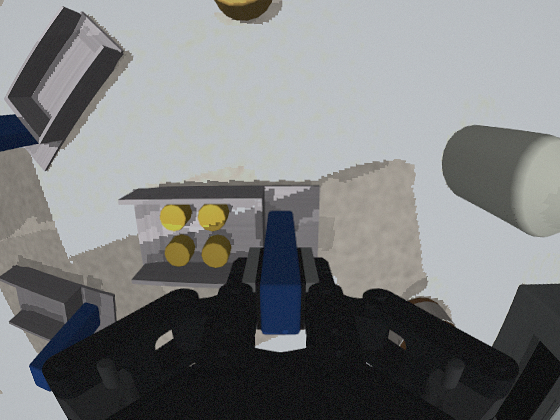

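```bash
cat >> h.py <<'E'
dP=np.array([0.07,-1,0]);dP/=np.linalg.norm(dP)
E
python3 - <<'E'
from h import *
p=np.array([*PX,288.])
d0=-np.array([np.cos(SY),np.sin(SY),0])
o0=R.from_matrix(tool_from_scoop(scoop_rot(d0,-.06),1)).as_quat()
robot.line_to(p,o0,130)
lip=U(-100,30,150)
t,o=tcp_from_lip(lip,scoop_rot(dP,-.06),1)
print(t)
mid=(p+t)/2
dm=d0+dP;dm/=np.linalg.norm(dm)
om=R.from_matrix(tool_from_scoop(scoop_rot(dm,-.06),1)).as_quat()
robot.line_to(t,o,110)
print(monitor.current_t(),monitor.current_qpos().round(2))
lip=U(-100,30,100)
t,o=tcp_from_lip(lip,scoop_rot(dP,.0),1)
robot.line_to(t,o,80)
for n in("scene","side","wrist"): s=snap(n,"4")
E
```

```text
[455.29640608  30.93857404 269.79697534]
8.25 [ 0.01  0.12  1.82 -0.06  1.2  -1.61]
```

View pics/side_4.png

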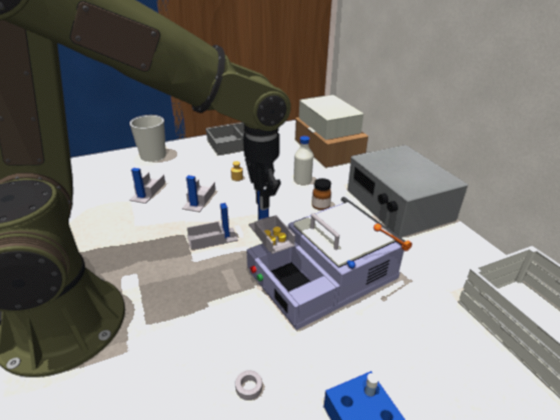

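View pics/wrist_4.png

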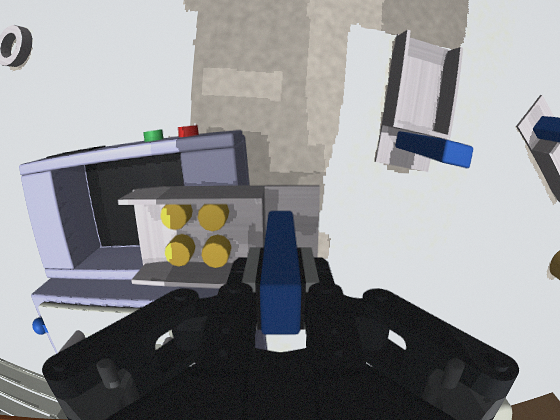

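```bash
python3 - <<'E'
from h import *
def go(th,z,v,y=30):
    t,o=tcp_from_lip(U(-102,y,z),scoop_rot(dP,th),1); robot.line_to(t,o,v)
for th,z in((.2,98),(.4,96),(.6,94),(.75,92)): go(th,z,50)
print(monitor.current_t(),monitor.current_qpos().round(2))
for th in(.85,.95): go(th,90,35)
robot.dwell(.3)
for n in("side","scene"): s=snap(n,"5")
print(monitor.current_t(),monitor.current_qpos().round(2))
A=load("side","5")["frame"][130:330,190:430];B=load("scene","5")["frame"][130:330,130:370]
cv2.imwrite("pics/c5.png",cv2.resize(np.hstack([A,B]),None,fx=1.65,fy=1.65))
E
```

```text
12.0667 [-0.48  0.33  1.73  0.62  1.54 -2.29]
13.6917 [-0.57  0.43  1.68  0.72  1.69 -2.37]
```

View pics/c5.png

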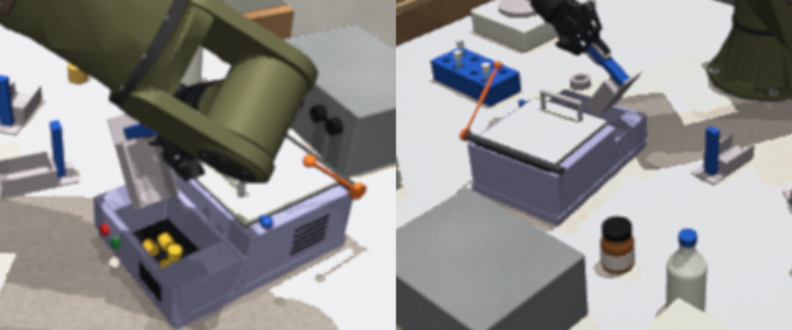

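```bash
python3 - <<'E'
from h import *
s=load("side","5");crop(s,245,190,345,290,6,"c5z")
E
```

```text
(no output)
```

View pics/c5z.png

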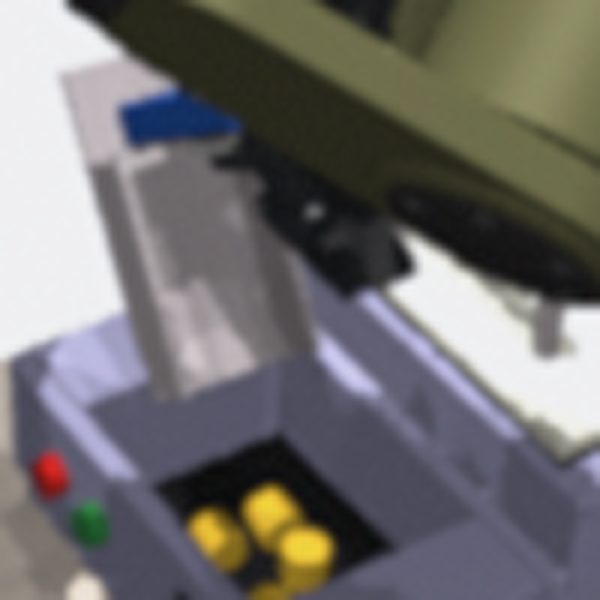

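```bash
python3 - <<'E'
from h import *
def go(th,z,v,y=30):
    t,o=tcp_from_lip(U(-102,y,z),scoop_rot(dP,th),1); robot.line_to(t,o,v)
for th,z,y in((.6,105,32),(.3,120,35),(0,150,40)): go(th,z,100,y)
for n in("side","scene","wrist"): s=snap(n,"6")
crop(load("side","6"),245,190,345,315,4.8,"c6z")
print(monitor.current_t(),monitor.current_qpos().round(2))
E
```

```text
15.8667 [-0.01  0.11  1.82  0.    1.21 -1.65]
```

View pics/c6z.png

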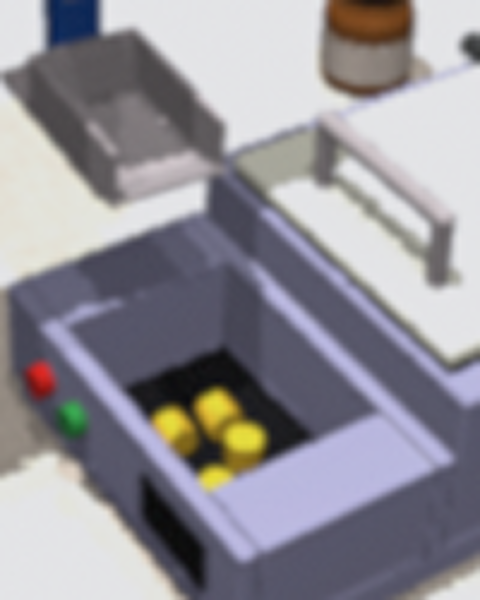

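View pics/wrist_6.png

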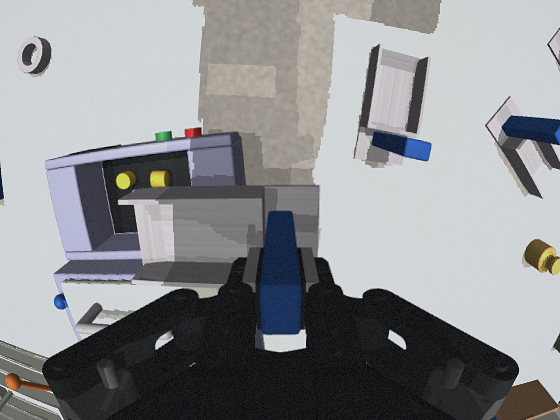

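```bash
python3 - <<'E'
from h import *
d0=-np.array([np.cos(SY),np.sin(SY),0])
o=R.from_matrix(tool_from_scoop(scoop_rot(d0,0),1)).as_quat()
robot.line_to([*PX,250],o,140)
robot.line_to([*PX,150],o,100)
f0=monitor.current_force()
robot.line_to([*PX,134.3],o,30)
print(monitor.current_force()-f0)
claw.let_go()
robot.line_to([*PX,220],o,100)
for n in("side","scene","wrist"): s=snap(n,"7")
print(monitor.current_t(),monitor.current_qpos().round(2))
A=load("side","7")["frame"][130:330,210:450];B=load("scene","7")["frame"][130:330,130:370]
cv2.imwrite("pics/c7.png",cv2.resize(np.hstack([A,B]),None,fx=1.65,fy=1.65))
E
```

```text
[0.44492384 0.27363116 0.13732286]
21.4833 [ 0.37  0.53  1.4  -0.    1.21  0.26]
```

View pics/c7.png

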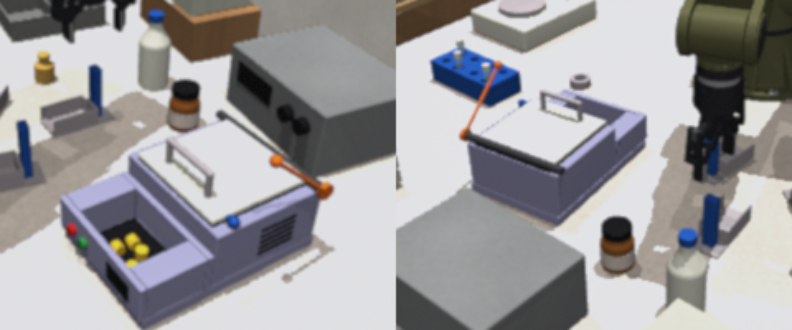

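View pics/wrist_7.png

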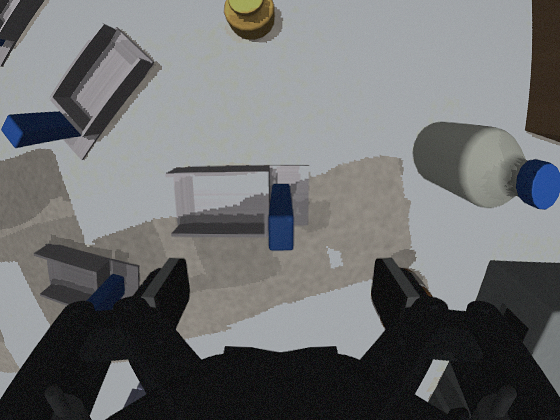

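```bash
python3 - <<'E'
from h import *
p,o=lid_pose(0,1,gr=80)
robot.line_to([*PX,300],None,200)
robot.move_ptp(p,o)
for n in("wrist","scene","side"): s=snap(n,"8")
w=load("wrist","8");
for y in(-40,0,40): print(proj(w,U(-15,y,157),True).round(1))
crop(w,130,120,430,345,2.6,"c8")
print(monitor.current_t(),p,monitor.current_ee_pos())
E
```

```text
[281.5 283.9]
[281.7 229.7]
[281.8 168.1]
23.5 [551.16619968 -91.2267393  285.9       ] [551.42314664 -90.28699594 285.82674267]
```

View pics/wrist_8.png

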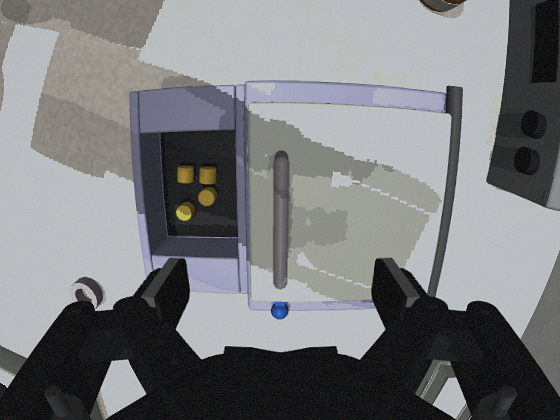

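View pics/scene_8.png

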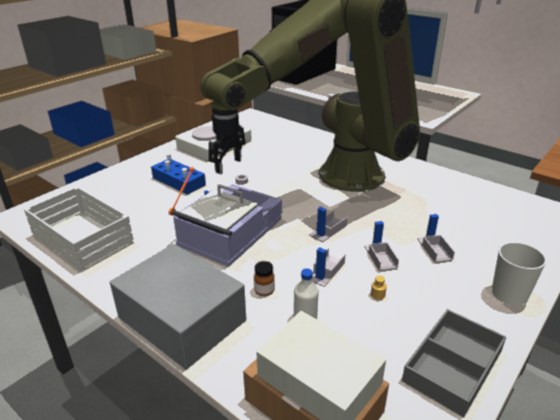

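```bash
python3 - <<'E'
from h import *
p,o=lid_pose(0,1)
robot.line_to(p,o,80)
f0=monitor.current_force()
claw.gripper_close(50)
print(monitor.current_gripper_width(),monitor.current_ee_pos(),p,(monitor.current_force()-f0).round(2))
for ph in (.07,.14,.21):
    robot.line_to(*lid_pose(ph,1),60); print(ph,(monitor.current_force()-f0).round(2))
for n in("wrist","scene","side"): s=snap(n,"9")
crop(load("side","9"),230,150,430,300,4,"c9")
print(monitor.current_t())
E
```

```text
0.09903149144009227 [551.49273789 -91.17046028 206.07524226] [551.16619968 -91.2267393  205.9       ] [ 5.83  0.55 -0.41]
0.07 [ 7.37 -1.77 -6.12]
0.14 [ 6.69 -2.77 -6.8 ]
0.21 [ 7.39 -1.77 -7.85]
26.5417
```

View pics/c9.png

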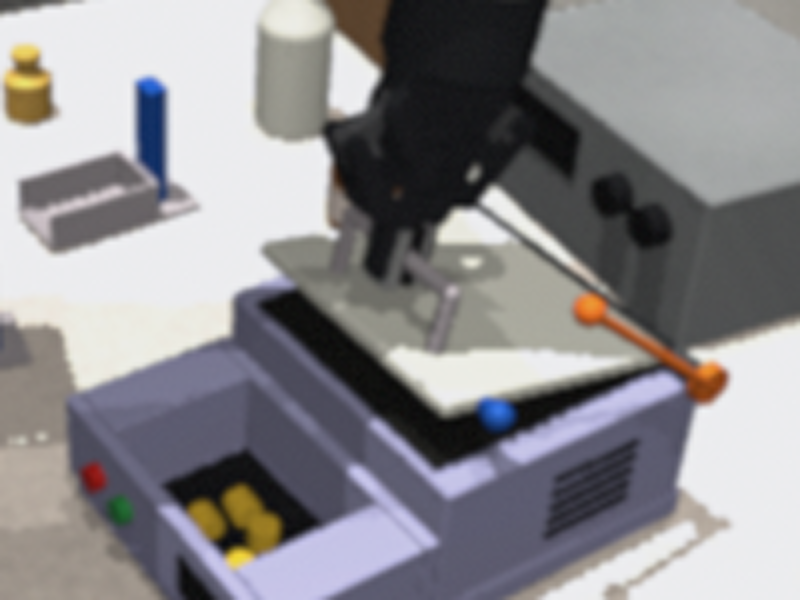

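Lid is following the grip; forces are small. Continuing to 0.70.

```bash
python3 - <<'E'
from h import *
for ph in (.28,.35,.42,.49,.56,.63,.70):
    robot.line_to(*lid_pose(ph,1),60); print(ph,monitor.current_force().round(2))
robot.dwell(.3)
for n in("wrist","scene","side"): s=snap(n,"10")
crop(load("side","10"),250,130,450,280,3,"c10");crop(load("scene","10"),140,120,300,240,4,"c10s")
print(monitor.current_t(),monitor.current_gripper_width())
E
```

```text
0.28 [ 5.51 -2.87 -9.72]
0.35 [ 4.95 -2.76 -8.9 ]
0.42 [  4.22  -3.62 -10.03]
0.49 [ 3.19 -5.55 -9.93]
0.56 [ 1.46 -4.61 -9.55]
0.63 [-0.55 -5.38 -8.65]
0.7 [-1.25 -6.11 -8.  ]
29.4417 0.09688265034411828
```

View pics/c10.png

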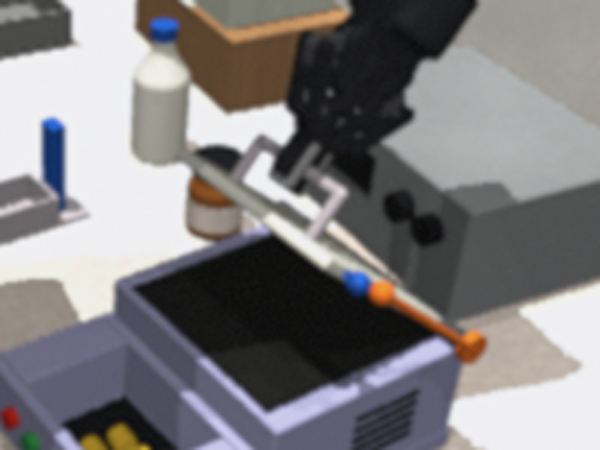

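View pics/c10s.png

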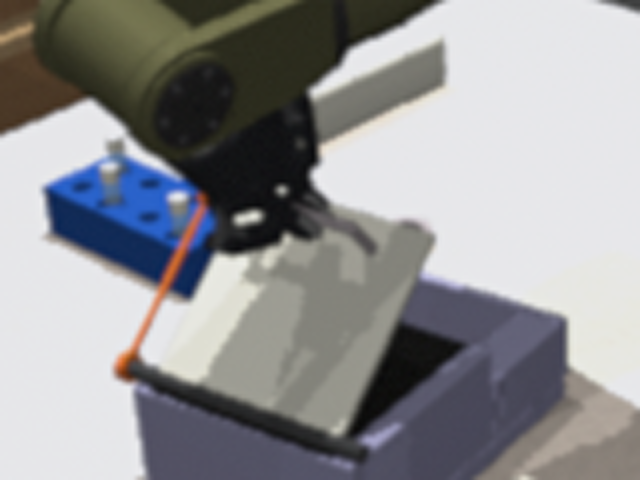

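View pics/wrist_10.png

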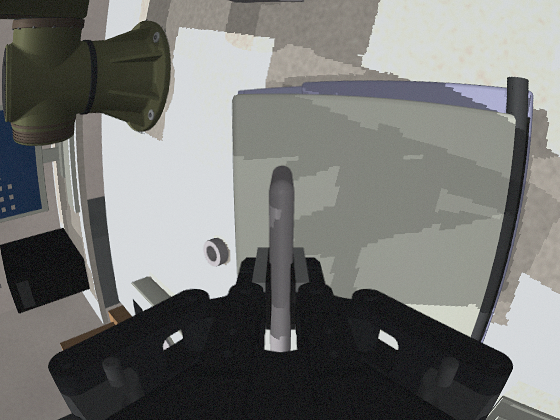

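```bash
cat > chk.py <<'E'
from h import *
import sys
def ang(tag):
    b=load("side",tag);hsv=cv2.cvtColor(b["frame"],cv2.COLOR_BGR2HSV)
    for nm,lo,hi,yy in(("blue",(100,150,60),(125,255,255),-94),("orange",(3,170,120),(17,255,255),-112)):
        m=cv2.inRange(hsv,lo,hi);m[:180]=0;m[300:]=0;m[:,:335]=0
        k,l,st,c=cv2.connectedComponentsWithStats(m)
        for i in range(1,k):
            if st[i,4]<12: continue
            o,d=ray(b,*c[i]);t=(yy-(o-UO)@uy)/(d@uy);p=o+t*d-UO
            print(tag,nm,st[i].tolist(),c[i].round(1),"x,z",round(p@ux,1),round(p[2],1),"ang",np.arctan2(p[2]-112,125-p@ux).round(3),"r",np.hypot(p[2]-112,125-p@ux).round(1))
for t in sys.argv[1:]: ang(t)
E
python3 chk.py 7 10
```

```text
7 blue [348, 261, 7, 7, 41] [351.  263.8] x,z -16.9 114.2 ang 0.015 r 141.9
7 orange [375, 224, 6, 6, 33] [377.5 226.7] x,z 20.6 204.7 ang 0.726 r 139.6
7 orange [392, 236, 19, 14, 61] [403.3 242.7] x,z 110.1 126.5 ang 0.77 r 20.8
10 blue [365, 221, 8, 8, 49] [368.3 224.2] x,z 14.1 201.8 ang 0.681 r 142.6
10 orange [373, 225, 38, 25, 140] [393.8 237.6] x,z 75.3 154.9 ang 0.712 r 65.7
```

```bash
python3 - <<'E'
from h import *
robot.line_to(*lid_pose(.745,1),40); robot.dwell(.4)
for n in("wrist","scene","side"): s=snap(n,"11")
crop(load("side","11"),250,130,450,280,4,"c11")
print(monitor.current_t(),monitor.current_gripper_width(),monitor.current_force(),monitor.current_ee_pos()-lid_pose(.745,1)[0])
E
python3 chk.py 11
```

```text
30.3333 0.09515071792177651 [-0.57658865 -5.40473452 -9.10552138] [-0.44511446 -0.59119756 -0.32424473]
11 blue [367, 218, 8, 8, 47] [370.3 221.3] x,z 18.5 207.1 ang 0.729 r 142.8
11 orange [373, 224, 38, 26, 147] [393.2 237.2] x,z 73.0 157.0 ang 0.713 r 68.7
```

View pics/c11.png

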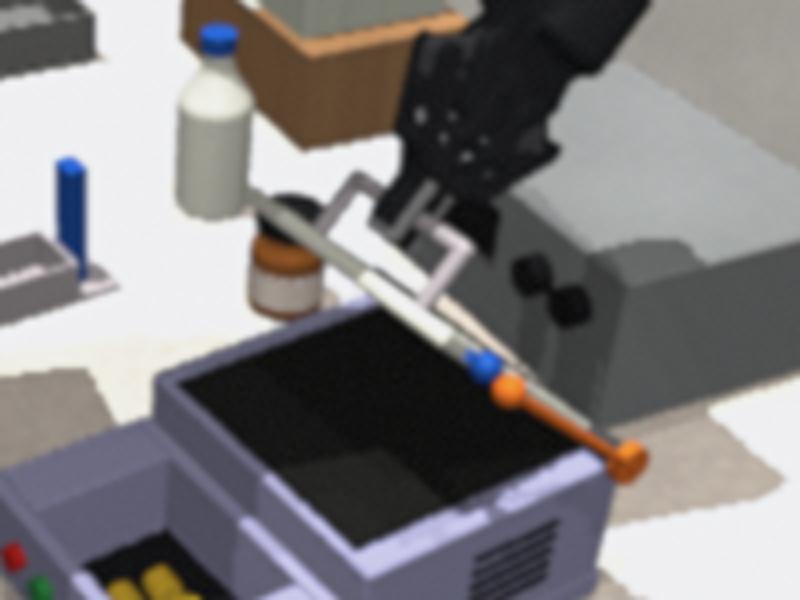

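```bash
python3 - <<'E'
from h import *
print(monitor.current_t(),np.abs(monitor.current_dq()).max())
order.close_job()
E
```

```text
30.3333 0.0009969001561379038
the job is handed in; nothing more can be done
```

I tipped all four pieces into the loading well and set the scoop back upright where it started. I then lifted the lid by its handle to the orange mark and handed the job in at 30.3 s, still gripping it.

**Pieces and scoop:** The wrist picture taken before the lift shows all four pieces in the well. After I let go of it, the scoop stood upright, empty and clear of the unit. I did not recheck the four pieces after the lift, because only some were in view in the last side picture.

**Lid:** The last side picture puts the blue ball at 0.729 rad. That method read about 0.015 rad high with the lid shut, so the true opening is roughly 0.72. The orange ball measured 0.717 to 0.726 rad, and the limit is 0.08 rad either way. My first stop, commanded at 0.70 rad, read about 0.04 rad low, so I raised the lid to a commanded 0.745 rad.

**Final state:** The arm was at rest, with about 9 N on the tool in the vertical and the fingers closed on the 10 mm bar. The orange ball was within a pixel of its starting place in the side view. The bystanders looked undisturbed in the pictures, but I did not measure them again. No check failed, and the hand-in gave no verdict.

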